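# Open the griddle cleaner's push-and-turn safety cap

## Task

The takoyaki griddle is due for its clean: in the steel bottle rack, find the tall square bottle of griddle cleaner with the broad ribbed safety cap and open it. Push the cap straight down against its spring, keep it pressed while you turn it anticlockwise (seen from above) until its catches come free, then lift it straight off and finish still holding it in the gripper, upright and still, a few centimetres above the bottle's open mouth: do not let go of it or put it down. Leave the bottle standing in its slot of the rack and the other cleaning things where they are.

Things in the scene. Friction and masses are not known exactly. Their poses are not given: they have to be found in the camera images.
- cap: the cleaner bottle's safety cap: black, round, ribbed, 52 mm diameter, 32 mm high, 35 g, a part of its own; grip it across its diameter from above. Origin: centre of the skirt's lower edge, 164 mm above the bottle's underside while locked; z up; locked, its axes match the bottle's. A spring inside holds its three lugs up in notches on the neck with about 5 N; locked, it turns only a few degrees.
- cap_top (a point): centre of the cap's flat top, 32 mm above the cap's origin. To free the cap: press it down 3 mm or more (about 10 N in all; travel ends firmly at 6 mm, 14 N), turn it anticlockwise seen from above while pressed (free from about 45 degrees of turn, firm stop at about 80; 60 to 70 is best), then lift it straight up.
- bottle: griddle-cleaner bottle, loose in one of the rack's three slots: white, square body 76 x 76 mm, 130 mm high, shoulder sloping in to the neck at 150 mm; 196 mm tall with its cap; about 0.75 kg. Origin: centre of its underside; z up. The slot stops it turning, but for about 3 degrees of play each way. Locked cap: 14 mm gap between the skirt and the shoulder's top.
- mouth (a point): centre of the rim of the bottle's neck, 181 mm above the bottle's underside, 17 mm above the locked cap's origin (the neck reaches 17 mm up into the cap). Neck 31 mm in diameter; the three catches on it are 42 mm across, 7 to 20 mm below the rim.
- rack: fixed stainless bottle rack on the counter, 92 mm (x) by 266 mm (y), 71 mm high, with three open square slots 80 mm wide, their centres 90 mm apart along its y; floor 4 mm thick. Origin: centre of its underside; z up
- sanitiser: bystander in another slot of the rack: shorter white square bottle 76 x 76 mm with a slim black flip cap 29 mm in diameter, 142 mm tall. Origin: centre of its underside; z up
- soap: bystander in another slot of the rack: round white bottle 74 mm in diameter with a small black pull spout, 144 mm tall. Origin: centre of its underside; z up
- scraper: bystander lying on the counter: griddle scraper 225 mm long, wooden handle towards its -x, 90 mm wide steel blade at its +x, 20 mm high. Origin: under its middle, on the counter; z up
- scourer: bystander standing on the counter: scouring block 104 x 74 mm in a black grip holder, 77 mm high. Origin: centre of its underside; z up
Things that resemble listed ones, but are neither listed nor needed, are in the scene too. Several things have the shape of the cap; the one meant has the colours described above. Leave any green look-alike of the bottle alone.

How it is judged:
By the outcome, as a careful person would: the job done as asked, in the order asked, and still so for the second after the job is handed in, while the arm keeps its last pose, push and grip.
It also fails if it takes over 32 s, if anything falls off the work surface, if the arm or the gripper's body presses on something with over 40 N, if the wrist force passes 120 N, or if a joint passes its speed limit or range.

## Robot

A 6-joint arm with a two-finger parallel gripper is mounted at the origin on the work surface. World frame = base frame: x ahead of the robot, y to its left, z up, the work surface at z = 0. Lengths are in m, angles in rad, forces in N, time in s.
With the tool pointing down it reaches from about 0.35 to 0.975 m from the base axis. Payload 4.9 kg.
Tool frame: the origin (TCP) lies at the very end of the fingers, on their centre line; the grasp point (between the pads) lies 19 mm behind it; z points along the fingers, y is the direction in which the jaws open and shut (so a half turn about z gives the same grasp; the last joint's range is limited). The gripper opens to 85 mm and grips with 20 to 120 N. Pads are 22 mm wide; open, the fingers measure 114 mm over their backs; the gripper's body (76 mm by 85 mm) begins 54 mm behind the grasp point. The pads swing forward as they close: fully open they stand 13 mm farther back than shut.
Start: joints at [1.192, 0.053, 1.613, -0, 1.476, -0.119], TCP at [0.161, 0.604, 0.201] pointing down, gripper open.
Joint ranges: [-3.01, 3.01], [-1.01, 2.22], [0.06, 2.58], [-1.02, 4.17], [0.09, 2.62], [-3.14, 3.14]. Speed limits (rad/s): [2.57, 2.57, 3.14, 3.14, 3.14, 3.14].

## Interface

Orientations are given as a rotation vector (axis times angle).
In Python, from plant import env gives the robot as it stands. The module is installed in compiled form; this text tells all that it offers.
- The arm moves only by the tool apply_moves, never from a script. Its argument "deltas" is one flat list of numbers, 7 for each row, row after row: the shift along the tool's x, y, z in cm, then the turn, a rotation vector about the tool's x, y, z in rad, then the closure in counts, from 0 (fully open) to 255 (shut). A call has 1 to 8 rows; each row is the pose to reach, as a shift and turn from the pose commanded when the call began, along the tool's axes at that moment; what a row does not reach only later rows make up. A row lasts 1/10 s, in which the tool goes at most 50 mm and 8.59 degrees, less where a joint would pass 70% of its speed; a pose out of reach is approached as far as the arm can. A call with a gripper value outside its range is refused whole. The fingers move at their own pace and stop on an object; "newtons" is the grip in N (left out, the last holds). Time passes only in rows, so rows that repeat a pose let the fingers close. It gives the time, the measured TCP pose, the force and the opening at its end, in the units of the state.
- env.get_state(): the state, without advancing time (a new reading comes with each control period).
- env.capture(name): name is "scene" or "top" or "wrist"; returns (picture, depth): 480x640x3 uint8, red, green, blue; 480x640 float32, m along the optical axis (not along the pixel's ray), 0 where there is no reading.
- env.camera_info(name): a dict with "vertical_fov" (degrees; the focal length in pixels is half the picture's height over the tangent of half this angle, whatever the lens; pixels are square), "cx", "cy" (the principal point, pixels), "k1" (the pictures are not rectified: a ray, as slopes to the right and down, at radius r is drawn at 1 + k1 r^2 times it, then the intrinsics apply), "rvec" (rotation vector, rad) and "tvec" (3), from world to camera coordinates, as OpenCV has them. Camera axes: x right, y down, z forward; pixel columns grow to the right and rows downward; lengths in m; the calibration is good to about 2 mm. A picture is of the moment at which its call begins: read the wrist's pose just before it. camera_info takes no time and is no camera call; for the wrist camera it gives the pose at the moment of the call.
- env.job_done(): hands the job in, once; it reports no verdict.
The state is a dict: "t": time; "q": joint angles; "qd": joint speeds; "effort": joint torques, N m; "eef_pos": TCP position; "eef_rot": TCP orientation; "wrist_force": force on the tool from outside, world axes, zero at the start; "wrist_torque": the same for the moment, N m; "width": finger opening in m.
Only numpy, scipy, OpenCV 4.12 (cv2) and the standard library are available. Lean on these libraries where they do the work, as an engineer would, in place of code of your own. Each camera call takes 0.05 s, during which the arm holds its last target.

## Working session

There is one attempt and no reset: what is moved stays moved. The work goes in short steps, Python scripts to look and compute and a tool call to move; the robot and the scene stay as the last step left them, time stands still between calls to the robot, and variables do not carry over. Pictures are saved under pics/ and viewed, and the job is handed in when it is done.

Besides the shell and the picture viewer there is one more tool, called after "Call:" as name(argument=value, ...) on one line, values as JSON. apply_moves: Moves the arm, as the interface text tells. Its arguments: {"type":"object","properties":{"deltas":{"type":"array","items":{"type":"number"}},"newtons":{"type":"number"}},"required":["deltas"]}

```bash
mkdir -p pics; cat > h.py <<'E'
import numpy as np, cv2
from plant import env
def K(n):
    i=env.camera_info(n); f=240/np.tan(np.radians(i["vertical_fov"])/2); return i,f
def snap(n,fn):
    i,f=K(n); p,d=env.capture(n); cv2.imwrite(f"pics/{fn}.png",p[:,:,::-1]); np.savez(f"pics/{fn}.npz",p=p,d=d,f=f,**{k:np.array(v) for k,v in i.items()}); return p,d
def load(fn): return dict(np.load(f"pics/{fn}.npz"))
def ray(c,u,v):
    x=(np.asarray(u,float)-c['cx'])/c['f'];y=(np.asarray(v,float)-c['cy'])/c['f'];k=float(c['k1'])
    a,b=x.copy(),y.copy()
    for _ in range(20):
        s=1+k*(a*a+b*b);a,b=x/s,y/s
    return np.stack([a,b,np.ones_like(a)],-1)
def RT(c):
    R=cv2.Rodrigues(c['rvec'].astype(float))[0]; return R,c['tvec'].reshape(3)
def onplane(c,u,v,z):
    R,t=RT(c); r=ray(c,u,v)@R; o=-R.T@t
    return o+r*((z-o[2])/r[...,2])[...,None]
def pts(c,u,v):
    R,t=RT(c); d=c['d'][np.asarray(v,int),np.asarray(u,int)]
    return (ray(c,u,v)*d[...,None]-t)@R
E
python3 - <<'E'
from h import *
for n in("scene","top","wrist"): 
    print(n,env.camera_info(n)); snap(n,n+"0")
print(env.get_state())
E
```

```text
scene {'vertical_fov': 43.0155337407064, 'cx': 314.539742218807, 'cy': 241.1908083180671, 'k1': -0.21475333364637142, 'rvec': array([ 2.12781152,  1.23964778, -0.505194  ]), 'tvec': array([-0.221136 , -0.26362  ,  1.5981851])}
top {'vertical_fov': 46.229304801944146, 'cx': 333.94511053306576, 'cy': 244.5760530511647, 'k1': -0.013960520742007574, 'rvec': array([ 2.09602369, -2.09997079,  0.25405199]), 'tvec': array([-0.05524891,  0.56235084,  1.06856022])}
wrist {'vertical_fov': 62.603695647297066, 'cx': 322.6301077063133, 'cy': 242.36993365808965, 'k1': -0.04463430765286339, 'rvec': array([-2.27351721, -1.75105027, -0.28350188]), 'tvec': array([-0.62338265, -0.0429178 ,  0.38060947])}
{'t': 0.15, 'q': array([ 1.19200013e+00,  5.31895835e-02,  1.61402172e+00, -2.54397925e-05,
        1.47606041e+00, -1.19015247e-01]), 'qd': array([-2.82529190e-05, -1.65432096e-03, -2.19139379e-03, -1.88835592e-03,
        2.99705115e-03, -2.95430897e-04]), 'effort': array([ 8.79960254e-06, -3.94240952e+01, -3.70723200e+01, -1.27158382e-04,
        4.64790894e-03,  1.26899344e-06]), 'eef_pos': array([0.16034641, 0.60348925, 0.20042944]), 'eef_rot': array([-4.06862170e-01, -3.11474180e+00,  2.56565619e-03]), 'wrist_force': array([0.38951924, 0.13984212, 0.0961458 ]), 'wrist_torque': array([-0.01759409, -0.03337741,  0.0447372 ]), 'width': 0.08555347086414339}
```

View pics/scene0.png

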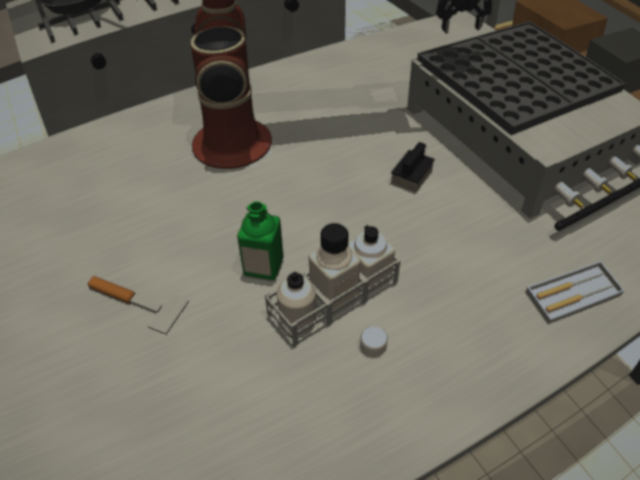

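View pics/top0.png

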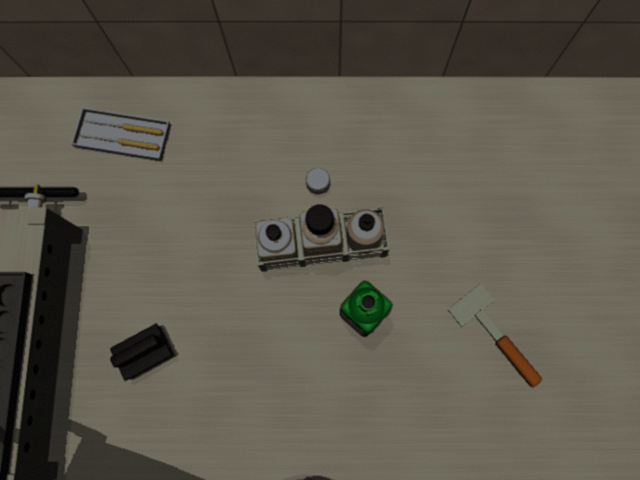

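View pics/wrist0.png

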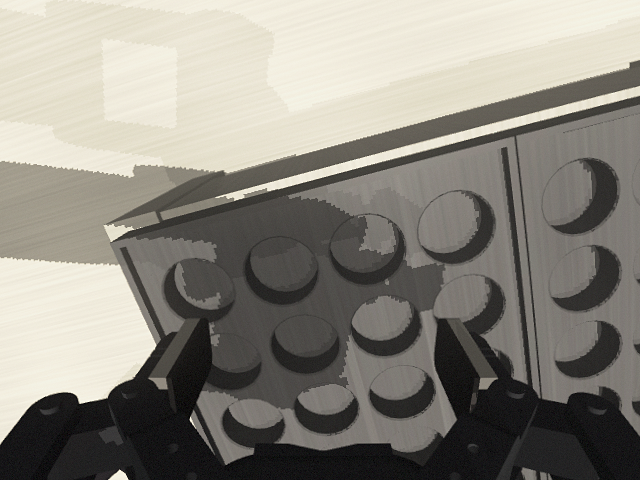

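In the top view, the candidates are:
- the broad black cap on the white square bottle in the middle slot (320,220)
- the slim flip cap on the sanitiser (274,232)
- the soap's pull spout (366,222)
- the loose white cap-shaped piece (318,180)
- the green look-alike bottle (367,302)

By the description, I choose the middle slot's broad black cap, at (334,238) in the scene view. Next I'll measure it and check it in a close crop.

```bash
python3 - <<'E'
from h import *
c=load("top0"); s=load("scene0")
for n,cc,(u,v) in (("top",c,(320,220)),("scene",s,(334,238))):
    p=cc['p'];g=p.max(2);r=28
    m=np.zeros(g.shape,np.uint8); m[v-r:v+r,u-r:u+r]=(g[v-r:v+r,u-r:u+r]<55)
    k,l,st,ce=cv2.connectedComponentsWithStats(m)
    i=1+np.argmax(st[1:,4]); print(n,st[i],ce[i])
    vv,uu=np.nonzero(l==i); P=pts(cc,uu,vv); ok=cc['d'][vv,uu]>0
    P=P[ok]; print(np.percentile(P,[1,50,99],axis=0).round(4))
    zt=np.percentile(P[:,2],95); T=P[abs(P[:,2]-zt)<.005]; 
    for q in (2,50,98): print(q,np.percentile(T,q,axis=0).round(4))
    print("top center (mid-extent)", (T.min(0)+T.max(0))/2, T.max(0)-T.min(0), T.mean(0))
# rack orientation: rays of top-edge; use depth points at z 0.06..0.08 around
vv,uu=np.mgrid[190:280,240:400]; P=pts(c,uu.ravel(),vv.ravel())
m=(P[:,2]>.05)&(P[:,2]<.08); Q=P[m][:,:2].astype(np.float32); print("rack",cv2.minAreaRect(Q))
for a in ((274,232),(366,222),(318,180)): print(a,pts(c,np.array([a[0]]),np.array([a[1]])))
a=cv2.resize(c['p'][185:275,245:395],None,fx=5,fy=5,interpolation=2)[:,:,::-1]; cv2.imwrite('pics/ctop.png',a)
a=cv2.resize(s['p'][210:345,255:415],None,fx=4,fy=4,interpolation=2)[:,:,::-1]; cv2.imwrite('pics/cscene.png',a)
E
```

```text
top [306 205  29  31 716] [319.68296089 219.80027933]
[[ 0.5555 -0.0542  0.1466]
 [ 0.5763 -0.0306  0.1998]
 [ 0.6037 -0.0056  0.2043]]
2 [ 0.5587 -0.0505  0.1982]
50 [ 0.5798 -0.0288  0.2004]
98 [ 0.602  -0.0073  0.204 ]
top center (mid-extent) [ 0.5798171  -0.02888621  0.20204047] [0.04870739 0.04679477 0.00804456] [ 0.58028776 -0.02830516  0.20057007]
scene [321 224  27  30 674] [334.0074184  238.47477745]
[[ 0.5642 -0.0535  0.1703]
 [ 0.5937 -0.0331  0.197 ]
 [ 0.6096 -0.0075  0.2018]]
2 [ 0.5647 -0.0513  0.1959]
50 [ 0.5858 -0.0292  0.1985]
98 [ 0.607  -0.008   0.2017]
top center (mid-extent) [ 0.58520634 -0.02895957  0.19907629] [0.0458225  0.04630862 0.0068934 ] [ 0.58599218 -0.02929758  0.19853599]
rack ((0.5814843773841858, -0.028370320796966553), (0.09394149482250214, 0.2669064998626709), 6.751836776733398)
(274, 232) [[0.56842672 0.05726312 0.14332792]]
(366, 222) [[ 0.58708987 -0.11672565  0.14598144]]
(318, 180) [[ 0.7130248  -0.0226545   0.03202508]]
```

View pics/ctop.png

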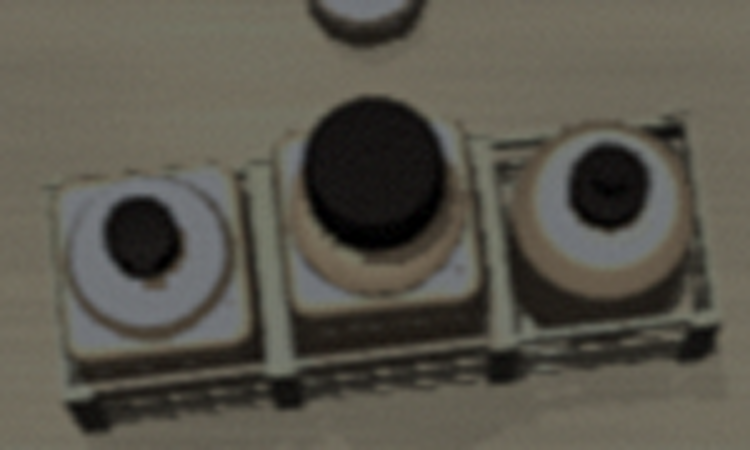

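View pics/cscene.png

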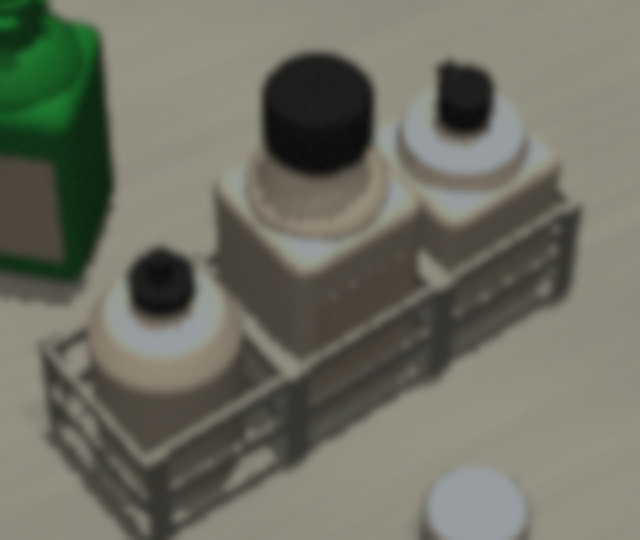

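The crops confirm the choice. The middle slot holds the tall white square bottle with the broad black cap; its top measures about (0.582, -0.029, 0.200), against 0.200 expected. The neighbours' tops are at 0.143–0.146, which is correct. Next I'll work out the move to a hover above it.

```bash
cat >> h.py <<'E'
def rel(target):
    s=env.get_state(); R=cv2.Rodrigues(np.array(s['eef_rot']))[0]
    return R.T@(np.array(target)-s['eef_pos'])*100, R, s
E
python3 - <<'E'
from h import *
for t in ((.161,.604,.30),(.582,-.029,.30)):
    d,R,s=rel(t); print(d.round(2))
print(R.round(3))
# anything tall along the path? max z in views
c=load("scene0"); vv,uu=np.mgrid[0:480:4,0:640:4]; P=pts(c,uu.ravel(),vv.ravel()); d=c['d'][vv.ravel(),uu.ravel()]
P=P[(d>0)&(P[:,2]>.15)&(P[:,2]<1)]
for x in np.arange(-.4,1,.1):
  print(round(x,1),[ (round(float(P[(abs(P[:,0]-x)<.05)&(abs(P[:,1]-y)<.05)][:,2].max()),2) if len(P[(abs(P[:,0]-x)<.05)&(abs(P[:,1]-y)<.05)]) else 0) for y in np.arange(-.5,1,.1)])
E
```

```text
[-0.05  0.05 -9.96]
[-57.   -50.31  -9.88]
[[-0.966  0.257 -0.001]
 [ 0.257  0.966 -0.002]
 [ 0.    -0.002 -1.   ]]
-0.4 [0, 0, 0, 0, 0, 0, 0, 0, 0, 0, 0, 0, 0, 0, 0]
-0.3 [0, 0, 0, 0, 0, 0, 0, 0, 0, 0, 0, 0, 0, 0, 0]
-0.2 [0, 0, 0, 0, 0, 0.34, 0.28, 0, 0, 0, 0, 0, 0, 0, 0]
-0.1 [0, 0, 0, 0, 0, 0.34, 0.34, 0, 0, 0, 0, 0, 0, 0, 0]
-0.0 [0, 0, 0, 0, 0.31, 0.32, 0.31, 0, 0, 0, 0, 0, 0, 0, 0]
0.1 [0, 0, 0, 0, 0.29, 0.31, 0, 0, 0, 0, 0.33, 0.32, 0.18, 0.18, 0.18]
0.2 [0, 0, 0, 0, 0, 0, 0, 0, 0, 0, 0.34, 0.34, 0.33, 0.18, 0.18]
0.3 [0, 0, 0, 0, 0, 0, 0, 0, 0, 0, 0.18, 0.18, 0.18, 0.18, 0.18]
0.4 [0, 0, 0, 0, 0.18, 0, 0, 0, 0, 0, 0.18, 0.18, 0.18, 0.18, 0.18]
0.5 [0, 0, 0, 0, 0, 0, 0, 0, 0, 0, 0.18, 0.18, 0.18, 0.18, 0.18]
0.6 [0, 0, 0, 0, 0.19, 0.2, 0, 0, 0, 0, 0.16, 0.16, 0.16, 0.16, 0.16]
0.7 [0, 0, 0, 0, 0, 0, 0, 0, 0, 0, 0, 0, 0, 0, 0]
0.8 [0, 0, 0, 0, 0, 0, 0, 0, 0, 0, 0, 0, 0, 0, 0]
0.9 [0, 0, 0, 0, 0, 0, 0, 0, 0, 0, 0, 0, 0, 0, 0]
```

Call:
apply_moves(deltas=[0,0,-5,0,0,0,0,0,0,-10,0,0,0,0,-3,-2.6,-10,0,0,0.1,0,-7,-6,-10,0,0,0.2,0,-11,-9.6,-10,0,0,0.35,0,-15,-13,-10,0,0,0.5,0,-19,-16.6,-10,0,0,0.62,0,-23,-20,-10,0,0,0.75,0], newtons=80)

```text
t: 0.95
eef_pos: [0.3234, 0.3623, 0.3011]
eef_rot: [1.526, 2.746, -0.0]
wrist_force: [0.7, 0.1, -0.2]
width: 0.0853
```

```bash
python3 - <<'E'
from h import *
d,R,s=rel((.582,-.029,.30)); print(d.round(2),R.round(3),s['q'],s['eef_pos'])
E
```

```text
[-46.89   1.3    0.12] [[-0.528  0.849  0.   ]
 [ 0.849  0.528 -0.   ]
 [-0.     0.    -1.   ]] [ 6.88777736e-01 -3.26265473e-01  1.79229246e+00 -1.09680635e-04
  1.67554539e+00  1.32361141e-01] [0.32335875 0.36228323 0.30111239]
```

Call:
apply_moves(deltas=[-5,0.1,0,0,0,0.1,0,-10,0.3,0,0,0,0.2,0,-15,0.4,0,0,0,0.3,0,-20,0.6,0,0,0,0.4,0,-25,0.7,0,0,0,0.49,0,-30,0.8,0,0,0,0.49,0,-35,1,0,0,0,0.49,0,-40,1.1,0,0,0,0.49,0])

```text
t: 1.75
eef_pos: [0.5456, 0.0294, 0.3011]
eef_rot: [-2.142, -2.298, -0.0]
wrist_force: [0.6, 0.9, 0.3]
width: 0.0858
```

Call:
apply_moves(deltas=[-3.5,-2.8,0,0,0,0,0,-3.5,-2.8,0,0,0,0,0])

```text
t: 1.95
eef_pos: [0.5183, -0.0092, 0.2993]
eef_rot: [-2.146, -2.291, 0.006]
wrist_force: [-0.4, -0.6, 0.4]
width: 0.0855
```

```bash
python3 - <<'E'
from h import *
d,R,s=rel((.582,-.029,.30)); print(d.round(2),R.round(3),s['q'],s['eef_pos'])
E
```

```text
[-2.39  6.22 -0.1 ] [[-0.065  0.998 -0.005]
 [ 0.998  0.065 -0.001]
 [-0.    -0.005 -1.   ]] [-1.60562136e-01 -2.39851944e-01  1.72546522e+00 -1.34424879e-03
  1.66047695e+00 -2.25920153e-01] [ 0.51834017 -0.00920126  0.29933425]
```

Call:
apply_moves(deltas=[-1.2,3,0,0,0,0,0,-2.2,6,0,0,0,0,0,-2.2,6,0,0,0,0,0,-2.2,6,0,0,0,0,0,-2.2,6,0,0,0,0,0])

```text
t: 2.45
eef_pos: [0.5804, -0.0225, 0.3016]
eef_rot: [-2.14, -2.3, -0.0]
wrist_force: [-0.7, -0.3, -0.6]
width: 0.0856
```

```bash
python3 - <<'E'
from h import *
d,R,s=rel((.582,-.029,.30)); print(d.round(2),R.round(3),s['q'],s['eef_pos'])
snap("wrist","w1"); snap("top","t1")
E
```

```text
[-0.66  0.12  0.16] [[-0.072  0.997  0.   ]
 [ 0.997  0.072  0.   ]
 [ 0.     0.    -1.   ]] [-1.66937512e-01 -9.20129249e-02  1.59084122e+00  1.96966387e-04
  1.64274890e+00 -2.38676583e-01] [ 0.58036005 -0.02248631  0.3015994 ]
```

View pics/w1.png

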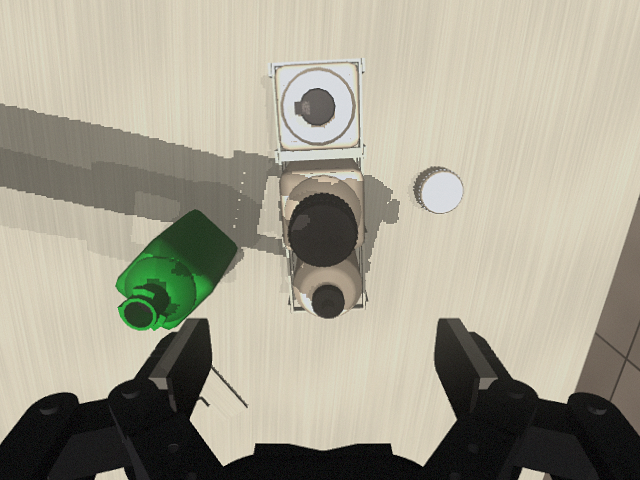

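The wrist view shows the ribbed black cap's top around (322,230), between the sanitiser's flip cap at (318,105) and the soap's spout at (328,300). The green bottle is to the left, and the white loose cap is at (440,190). I'll measure the cap from this view.

```bash
python3 - <<'E'
from h import *
c=load("w1"); p=c['p']; 
m=np.zeros((480,640),np.uint8); m[180:280,280:370]=p[180:280,280:370].max(2)<75
k,l,st,ce=cv2.connectedComponentsWithStats(m); i=1+np.argmax(st[1:,4]); print(st[i],ce[i])
vv,uu=np.nonzero(l==i); ok=c['d'][vv,uu]>0; vv,uu=vv[ok],uu[ok]
P=pts(c,uu,vv); T=P[(P[:,2]>.192)]; print(len(T),len(P),np.median(T[:,2]),(T.min(0)+T.max(0))/2,T.max(0)-T.min(0),T.mean(0))
T3=T[:,:2].astype(np.float32); print(cv2.minEnclosingCircle(T3))
# rays onto z=.2 from the top-face pixels
q=P[:,2]>.196; Q=onplane(c,uu[q],vv[q],.2).astype(np.float32)[:,:2]; print(cv2.minEnclosingCircle(Q),Q.mean(0), len(Q))
cv2.imwrite('pics/cw1.png',cv2.resize(p[150:330,240:400],None,fx=4,fy=3.3)[:,:,::-1])
E
```

```text
[ 288  193   70   74 3874] [323.34486319 230.37609706]
3522 3863 0.2001169269544885 [ 0.58123454 -0.0275967   0.19727297] [0.05172813 0.05080014 0.0104389 ] [ 0.58179496 -0.02660161  0.19978604]
((0.58154296875, -0.028011556714773178), 0.02635871060192585)Traceback (most recent call last):
  File "<stdin>", line 9, in <module>
cv2.error: OpenCV(4.12.0) /io/opencv/modules/imgproc/src/shapedescr.cpp:201: error: (-215:Assertion failed) count >= 0 && (depth == CV_32F || depth == CV_32S) in function 'minEnclosingCircle'
```

Call:
apply_moves(deltas=[-0.55,0.1,0,0,0,0,0,-0.55,0.1,3,0,0,0,0,-0.55,0.1,6,0,0,0,0,-0.55,0.1,8,0,0,0,0,-0.55,0.1,8,0,0,0,0,-0.55,0.1,8,0,0,0,0])

```text
t: 3.15
eef_pos: [0.5822, -0.0287, 0.2219]
eef_rot: [2.141, 2.299, 0.0]
wrist_force: [-0.1, 1.0, 0.3]
width: 0.0852
```

```bash
python3 - <<'E'
from h import *
d,R,s=rel((.5815,-.028,.163)); print(d.round(2),R.round(3),s['q'],s['eef_pos'])
snap("wrist","w2")
E
```

```text
[ 0.08 -0.07  5.89] [[-0.071  0.997  0.   ]
 [ 0.997  0.071 -0.   ]
 [-0.     0.    -1.   ]] [-1.76922696e-01 -5.84317374e-02  1.68962749e+00 -7.32114043e-05
  1.51015542e+00 -2.47807377e-01] [ 0.58221456 -0.0287417   0.22193159]
```

View pics/w2.png

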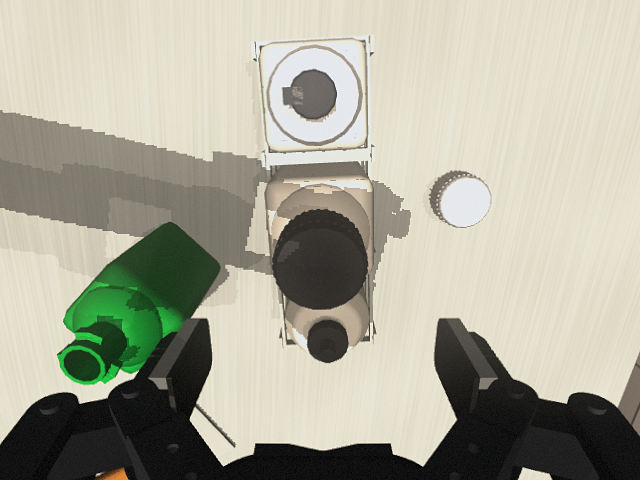

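The cap at (320,260) is centred between the fingers, whose midline is at u≈322. I'll descend and close.

Call:
apply_moves(deltas=[0.1,-0.1,2.5,0,0,0,0,0.1,-0.1,4.5,0,0,0,0,0.1,-0.1,5.4,0,0,0,0,0.1,-0.1,5.9,0,0,0,0,0.1,-0.1,5.9,0,0,0,0,0.1,-0.1,5.9,0,0,0,0])

```text
t: 3.8
eef_pos: [0.5821, -0.0278, 0.1639]
eef_rot: [2.14, 2.298, 0.002]
wrist_force: [-0.0, -0.6, -0.7]
width: 0.0858
```

```bash
python3 - <<'E'
from h import *
d,R,s=rel((.5815,-.028,.163)); print(d.round(2),s['eef_pos'],s['wrist_force'])
snap("scene","s3")
c=load("s3");cv2.imwrite('pics/s3c.png',cv2.resize(c['p'][150:345,255:415],None,fx=3,fy=3)[:,:,::-1])
E
```

```text
[-0.01 -0.06  0.09] [ 0.58205548 -0.02784208  0.16390883] [-0.03243095 -0.57056949 -0.71934523]
```

View pics/s3c.png

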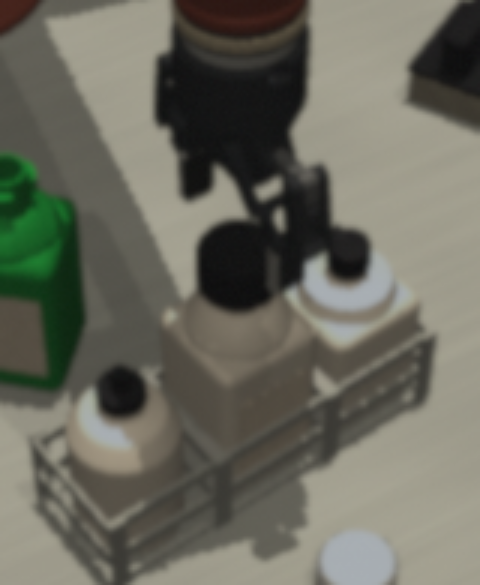

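```bash
python3 - <<'E'
from h import *
c=load("s3"); R,t=RT(c); i=c
def proj(X):
    q=R@np.array(X)+t; a,b=q[:2]/q[2]; s=1+c['k1']*(a*a+b*b); u,v=c['f']*a*s+c['cx'],c['f']*b*s+c['cy']; return ((u-255)*3).round(),((v-150)*3).round()
for X in ((.5815,-.028,.2),(.63,-.028,.17),(.53,-.028,.17),(.5815,.02,.17),(.5815,-.078,.17),(.5815,-.028,.24)): print(X,proj(X))
print(-R.T@t)
# finger points by depth in the crop area right of cap
for uu,vv in ((290,270),(300,220),(310,190),(240,230),(235,290),(195,170)):
    print((uu,vv),pts(c,np.array([255+uu/3]),np.array([150+vv/3])).round(3))
E
```

```text
(0.5815, -0.028, 0.2) (np.float64(235.0), np.float64(243.0))
(0.63, -0.028, 0.17) (np.float64(276.0), np.float64(329.0))
(0.53, -0.028, 0.17) (np.float64(194.0), np.float64(225.0))
(0.5815, 0.02, 0.17) (np.float64(302.0), np.float64(249.0))
(0.5815, -0.078, 0.17) (np.float64(163.0), np.float64(308.0))
(0.5815, -0.028, 0.24) (np.float64(236.0), np.float64(196.0))
[ 1.23039498 -0.41218125  0.99439785]
(290, 270) [[ 0.641 -0.027  0.232]]
(300, 220) [[ 0.654 -0.031  0.286]]
(310, 190) [[ 0.653 -0.024  0.304]]
(240, 230) [[ 0.572 -0.019  0.199]]
(235, 290) [[ 0.604 -0.042  0.188]]
(195, 170) [[ 0.542 -0.033  0.231]]
```

The finger in this picture measures z≈0.23, which disagrees with the reported TCP height of 0.164, so I'll check again before closing.

```bash
python3 - <<'E'
from h import *
print(env.get_state()['eef_pos'],env.get_state()['t'])
snap("scene","s4"); snap("wrist","w4")
print(env.get_state()['eef_pos'],env.get_state()['t'])
c=load("s4");a=cv2.resize(c['p'][150:345,255:415],None,fx=3,fy=3)[:,:,::-1]
w=load("w4")['p'][:,:,::-1]
cv2.imwrite('pics/s4c.png',a);cv2.imwrite('pics/w4.png',w)
E
```

```text
[ 0.58208358 -0.02784104  0.16397622] 3.85
[ 0.5819161  -0.02779553  0.16365043] 3.95
```

View pics/s4c.png

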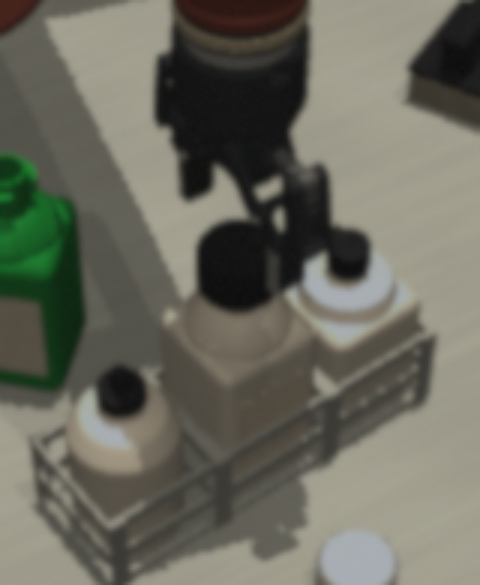

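View pics/w4.png

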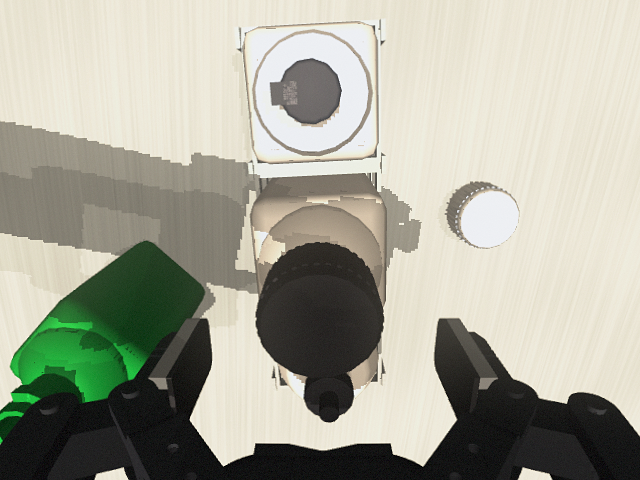

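```bash
python3 - <<'E'
from h import *
c=load("w4")
for u,v in ((200,330),(205,370),(180,380),(445,330),(440,370),(320,330),(320,360),(380,320),(315,90)):
    print((u,v),c['d'][v,u],pts(c,np.array([u]),np.array([v])).round(3))
R,t=RT(c); print(-R.T@t)
# TCP projected to wrist image
for X in ((.582,-.028,.164),(.582,-.028,.183),(.54,-.028,.18),(.62,-.028,.18),(.54,-.028,.23),(.62,-.028,.23)):
    q=R@np.array(X)+t; print(X,(c['f']*q[:2]/q[2]+[c['cx'],c['cy']]).round())
s=load("s4"); m=(s['d']>0); vv,uu=np.nonzero(m[150:345,255:415]); vv+=150;uu+=255
P=pts(s,uu,vv); k=(abs(P[:,0]-.655)<.03)&(abs(P[:,1]+.028)<.03)&(P[:,2]>.15); print(k.sum(),np.percentile(P[k],[0,5,50,100],axis=0))
E
```

```text
(200, 330) 0.1376744 [[ 0.539 -0.023  0.216]]
(205, 370) 0.14267713 [[ 0.54  -0.039  0.216]]
(180, 380) 0.116367616 [[ 0.54  -0.026  0.239]]
(445, 330) 0.13562459 [[ 0.624 -0.015  0.218]]
(440, 370) 0.14277954 [[ 0.626 -0.033  0.216]]
(320, 330) 0.15583034 [[ 0.582 -0.029  0.2  ]]
(320, 360) 0.1593406 [[ 0.583 -0.043  0.201]]
(380, 320) 0.15652533 [[ 0.605 -0.024  0.198]]
(315, 90) 0.17660137 [[0.573 0.062 0.147]]
[0.57638508 0.05336535 0.3364409 ]
(0.582, -0.028, 0.164) [321. 289.]
(0.582, -0.028, 0.183) [321. 307.]
(0.54, -0.028, 0.18) [226. 298.]
(0.62, -0.028, 0.18) [407. 310.]
(0.54, -0.028, 0.23) [190. 369.]
(0.62, -0.028, 0.23) [438. 384.]
767 [[ 0.62508825 -0.04154641  0.20647839]
 [ 0.62789526 -0.03607848  0.21895868]
 [ 0.64816261 -0.02915379  0.27587287]
 [ 0.65956343 -0.00991455  0.31288898]]
```

```bash
python3 - <<'E'
from h import *
c=load("w4"); vv,uu=np.mgrid[300:480,100:560]; vv=vv.ravel();uu=uu.ravel(); P=pts(c,uu,vv); d=c['d'][vv,uu]
k=(d>0)&(abs(P[:,1]+.028)<.02)
for lo,hi in ((.50,.553),(.612,.67)):
    q=k&(P[:,0]>lo)&(P[:,0]<hi)&(P[:,2]>.16)
    h,e=np.histogram(P[q][:,2],bins=np.arange(.16,.30,.006)); print(dict(zip(e.round(3).tolist(),h.tolist())))
    j=np.argsort(P[q][:,2])[:400:40]; print(np.c_[uu[q][j],vv[q][j],P[q][j].round(3)])
cv2.imwrite('pics/w4p.png',cv2.resize(c['p'][290:470,130:270],None,fx=4,fy=3.3)[:,:,::-1])
s=load("s4"); cv2.imwrite('pics/s4f.png',cv2.resize(np.clip(s['p'][190:260,310:380].astype(float)*2.5,0,255).astype(np.uint8),None,fx=8,fy=8)[:,:,::-1])
E
```

```text
{0.16: 0, 0.166: 0, 0.172: 0, 0.178: 0, 0.184: 0, 0.19: 0, 0.196: 0, 0.202: 33, 0.208: 361, 0.214: 592, 0.22: 670, 0.226: 756, 0.232: 845, 0.238: 764, 0.244: 653, 0.25: 1067, 0.256: 2373, 0.262: 710, 0.268: 1387, 0.274: 1146, 0.28: 301, 0.286: 0, 0.292: 0}
[[ 2.11e+02  3.47e+02  5.40e-01 -3.60e-02  2.07e-01]
 [ 2.09e+02  3.37e+02  5.40e-01 -3.00e-02  2.08e-01]
 [ 2.08e+02  3.38e+02  5.40e-01 -3.00e-02  2.09e-01]
 [ 2.06e+02  3.25e+02  5.40e-01 -2.40e-02  2.10e-01]
 [ 2.02e+02  3.18e+02  5.38e-01 -2.10e-02  2.11e-01]
 [ 1.97e+02  3.18e+02  5.37e-01 -2.10e-02  2.11e-01]
 [ 2.04e+02  3.25e+02  5.39e-01 -2.30e-02  2.12e-01]
 [ 1.75e+02  3.32e+02  5.29e-01 -2.60e-02  2.13e-01]
 [ 1.72e+02  3.32e+02  5.28e-01 -2.60e-02  2.13e-01]
 [ 1.89e+02  3.22e+02  5.35e-01 -2.10e-02  2.14e-01]]
{0.16: 0, 0.166: 0, 0.172: 0, 0.178: 0, 0.184: 0, 0.19: 0, 0.196: 0, 0.202: 25, 0.208: 360, 0.214: 588, 0.22: 678, 0.226: 761, 0.232: 842, 0.238: 742, 0.244: 674, 0.25: 1256, 0.256: 3178, 0.262: 742, 0.268: 1085, 0.274: 873, 0.28: 158, 0.286: 0, 0.292: 0}
[[ 4.36e+02  3.27e+02  6.25e-01 -2.10e-02  2.07e-01]
 [ 4.38e+02  3.24e+02  6.25e-01 -1.80e-02  2.09e-01]
 [ 4.38e+02  3.26e+02  6.24e-01 -1.90e-02  2.09e-01]
 [ 4.35e+02  3.58e+02  6.25e-01 -3.20e-02  2.10e-01]
 [ 4.35e+02  3.67e+02  6.26e-01 -3.60e-02  2.11e-01]
 [ 4.47e+02  3.19e+02  6.26e-01 -1.40e-02  2.12e-01]
 [ 4.36e+02  3.65e+02  6.26e-01 -3.40e-02  2.12e-01]
 [ 4.39e+02  3.45e+02  6.25e-01 -2.50e-02  2.13e-01]
 [ 4.58e+02  3.20e+02  6.30e-01 -1.40e-02  2.13e-01]
 [ 4.59e+02  3.21e+02  6.30e-01 -1.40e-02  2.14e-01]]
```

View pics/w4p.png

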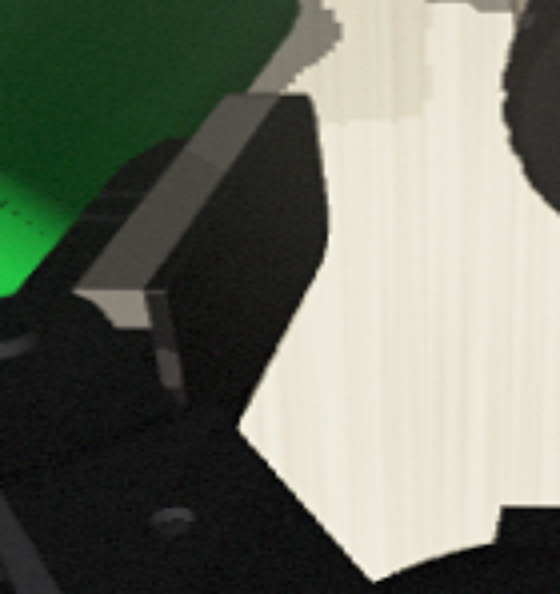

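View pics/s4f.png

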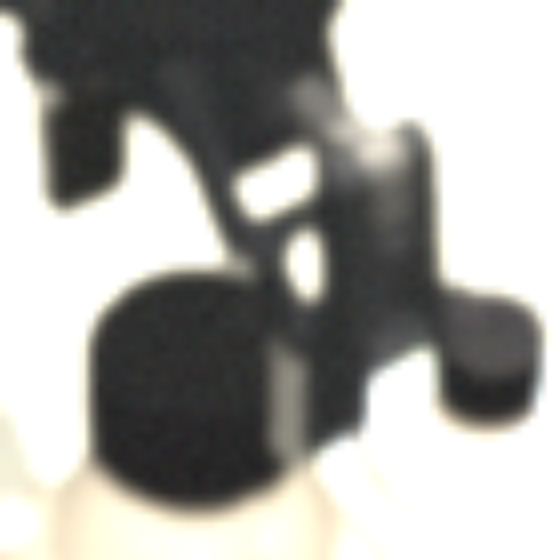

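Both cameras put the open fingertips at z≈0.207, with the pads from 0.207 to 0.245, although the reported TCP height is 0.164. I'll part-close the fingers without touching the cap and see where the tips swing.

Call:
apply_moves(deltas=[0,0,0,0,0,0,60,0,0,0,0,0,0,60,0,0,0,0,0,0,60])

```text
t: 4.25
eef_pos: [0.5812, -0.0277, 0.1625]
eef_rot: [2.141, 2.299, 0.0]
wrist_force: [-0.1, -0.0, 0.4]
width: 0.0655
```

```bash
cat > tip.py <<'E'
from h import *
import sys
n=sys.argv[1]; st=env.get_state(); print(st['eef_pos'],st['width'],st['wrist_force'])
snap("wrist",n); c=load(n); vv,uu=np.mgrid[280:480,100:560]; vv=vv.ravel();uu=uu.ravel(); P=pts(c,uu,vv); d=c['d'][vv,uu]
k=(d>0)&(abs(P[:,1]-st['eef_pos'][1])<.014)
for sgn in (-1,1):
    dx=(P[:,0]-st['eef_pos'][0])*sgn
    q=k&(dx>st['width']/2-.004)&(dx<st['width']/2+.02)&(P[:,2]>.155)
    z=np.sort(P[q][:,2]); print(sgn,z[[5,30,100]].round(4), P[q][np.argsort(P[q][:,2])[30]].round(4))
E
python3 tip.py w5
```

```text
[ 0.58124936 -0.02767301  0.16252487] 0.06548812523607175 [-0.1128759  -0.02232455  0.43705743]
-1 [0.199  0.2004 0.2029] [ 0.55   -0.0399  0.2004]
1 [0.199  0.2001 0.2026] [ 0.6143 -0.0217  0.2001]
```

View pics/w5.png

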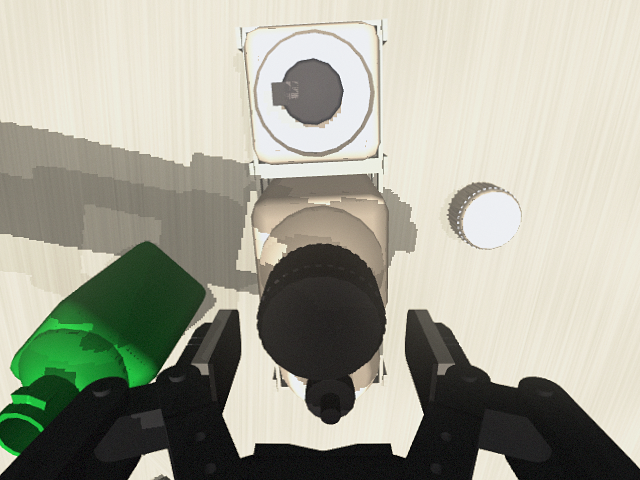

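The measured tips are about 36 mm above the reported TCP, so I'll trust the cameras. I'll go 26 mm lower in small steps, watching the force.

Call:
apply_moves(deltas=[0,0,0.7,0,0,0,50,0,0,1.3,0,0,0,50,0,0,1.3,0,0,0,50])

```text
t: 4.6
eef_pos: [0.5801, -0.0275, 0.1475]
eef_rot: [-2.139, -2.297, 0.003]
wrist_force: [0.4, 0.3, 0.0]
width: 0.0687
```

Call:
apply_moves(deltas=[0,0,0.6,0,0,0,50,0,0,1.2,0,0,0,50,0,0,1.2,0,0,0,50,0,0,1.2,0,0,0,50])

```text
t: 5.0
eef_pos: [0.581, -0.0276, 0.137]
eef_rot: [-2.141, -2.299, 0.001]
wrist_force: [-0.5, -0.4, 0.5]
width: 0.0685
```

```bash
python3 tip.py w6; python3 - <<'E'
from h import *
snap("scene","s6"); s=load("s6"); cv2.imwrite('pics/s6f.png',cv2.resize(np.clip(s['p'][190:260,300:380].astype(float)*2.5,0,255).astype(np.uint8),None,fx=8,fy=8)[:,:,::-1])
E
```

```text
[ 0.58102834 -0.02761652  0.13704085] 0.06850088828250107 [-0.46393141 -0.44137718  0.48250052]
-1 [0.1748 0.176  0.1782] [ 0.5469 -0.0253  0.176 ]
1 [0.1748 0.1758 0.1779] [ 0.6164 -0.0312  0.1758]
```

View pics/w6.png

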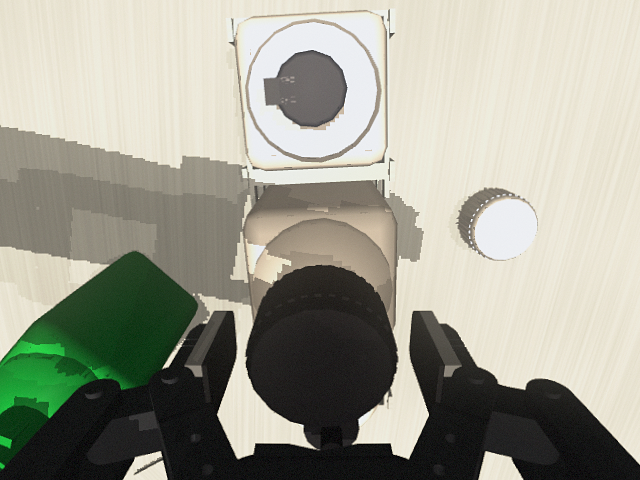

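View pics/s6f.png

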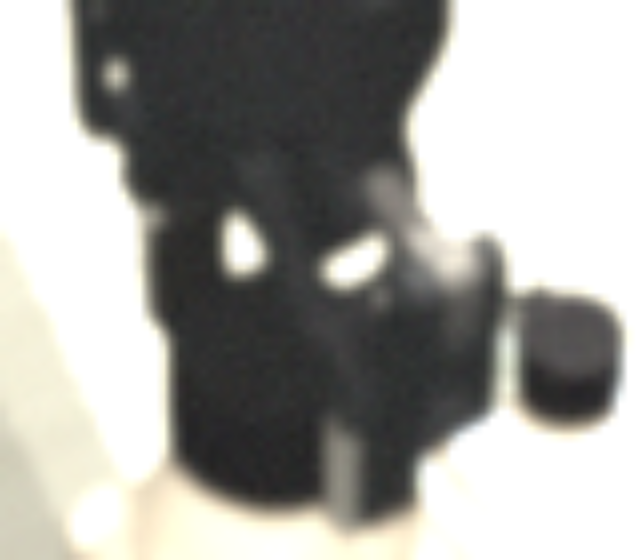

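The tips are at z≈0.175 on both sides of the cap, with no contact force. I'll close now.

Call:
apply_moves(deltas=[0,0,0,0,0,0,130,0,0,0,0,0,0,255,0,0,0,0,0,0,255,0,0,0,0,0,0,255,0,0,0,0,0,0,255], newtons=80)

```text
t: 5.6
eef_pos: [0.5814, -0.0277, 0.1381]
eef_rot: [2.141, 2.298, 0.0]
wrist_force: [-2.6, 0.7, 4.2]
width: 0.0505
```

```bash
python3 tip.py w7
```

```text
[ 0.58142336 -0.02773181  0.13814088] 0.05046032858898901 [-2.62179219  0.66658327  4.23999801]
-1 [0.1713 0.1747 0.1775] [ 0.5561 -0.0208  0.1747]
1 [0.1725 0.1753 0.1782] [ 0.6094 -0.0158  0.1753]
```

View pics/w7.png

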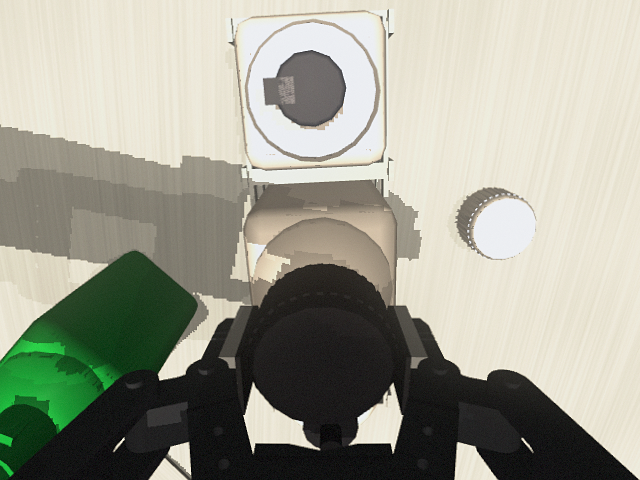

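Gripped: the width reads 50.5 mm and the cap is centred at (322,360). Now I'll press straight down.

Call:
apply_moves(deltas=[0,0,0.2,0,0,0,255,0,0,0.4,0,0,0,255,0,0,0.4,0,0,0,255,0,0,0.4,0,0,0,255])

```text
t: 6.05
eef_pos: [0.582, -0.0277, 0.1354]
eef_rot: [2.14, 2.298, 0.002]
wrist_force: [-3.4, 0.2, 10.2]
width: 0.0504
```

```bash
python3 - <<'E'
from h import *
s=env.get_state(); print(s['eef_pos'],s['wrist_force'],s['wrist_torque'],s['q'])
snap("wrist","w8"); c=load("w8")
vv,uu=np.mgrid[320:400,280:365]; P=pts(c,uu.ravel(),vv.ravel()); print(np.percentile(P[:,2],[5,50,95]))
c=load("w7"); P=pts(c,uu.ravel(),vv.ravel()); print(np.percentile(P[:,2],[5,50,95]))
E
```

```text
[ 0.58196158 -0.02773793  0.13535327] [-3.42068767  0.20830392 10.21058345] [0.09059821 0.67679759 0.0315689 ] [-1.75355251e-01  7.83555800e-04  1.77812270e+00  5.04503542e-05
  1.36083006e+00 -2.46407686e-01]
[0.19653638 0.19740876 0.19830896]
[0.19926194 0.20014499 0.20104472]
```

The cap is down 2.7 mm at 10.2 N. I'll press a little further before turning.

Call:
apply_moves(deltas=[0,0,0.2,0,0,0,255,0,0,0.2,0,0,0,255,0,0,0.2,0,0,0,255])

```text
t: 6.4
eef_pos: [0.5823, -0.0278, 0.1341]
eef_rot: [2.14, 2.297, 0.002]
wrist_force: [-4.4, 1.3, 10.1]
width: 0.0508
```

```bash
cat > top.py <<'E'
from h import *
import sys
s=env.get_state(); print(s['eef_pos'],s['wrist_force'],s['wrist_torque'],s['q'][5],s['width'])
n=sys.argv[1]; snap("wrist",n); c=load(n)
vv,uu=np.mgrid[320:400,280:365]; P=pts(c,uu.ravel(),vv.ravel()); print(np.percentile(P[:,2],[5,50,95]))
E
python3 top.py w9
```

```text
[ 0.58228636 -0.02775903  0.13406198] [-4.42330481  1.32004006 10.11385544] [0.10129851 0.80614199 0.01334619] -0.2464191911983093 0.050770689576392705
[0.19519182 0.19608505 0.19696685]
```

The cap is down 4.1 mm and hasn't slipped. Now I'll turn it anticlockwise while keeping it pressed (tool z points down, so the turn is negative).

Call:
apply_moves(deltas=[0,0,0.05,0,0,-0.06,255,0,0,0.05,0,0,-0.16,255,0,0,0.05,0,0,-0.27,255,0,0,0.05,0,0,-0.38,255,0,0,0.05,0,0,-0.48,255,0,0,0.05,0,0,-0.56,255,0,0,0.05,0,0,-0.6,255,0,0,0.05,0,0,-0.6,255])

```text
t: 7.25
eef_pos: [0.5828, -0.0274, 0.1339]
eef_rot: [1.363, 2.826, 0.003]
wrist_force: [-2.0, 2.5, 11.9]
width: 0.0507
```

```bash
python3 top.py w10
```

```text
[ 0.58284602 -0.02736786  0.13385247] [-1.97540554  2.47420569 11.88822188] [0.26864065 0.58258166 0.03571465] -0.8470620811454458 0.050692097495968515
[0.19502455 0.1958823  0.19676287]
```

View pics/w10.png

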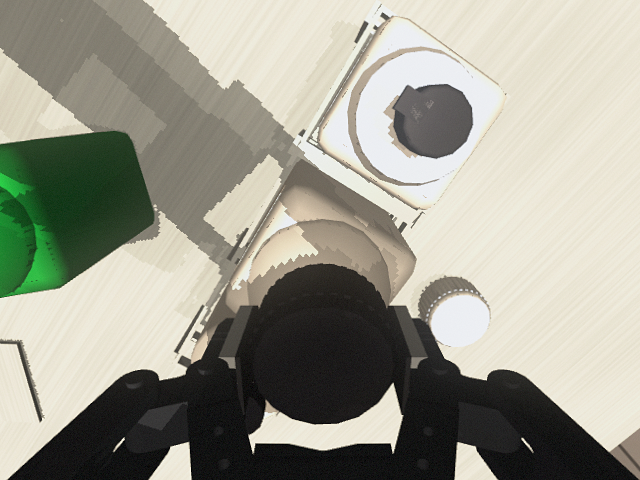

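It has turned 34° with almost no torque. It's still pressed, the grip is unchanged, and the bottle is still square in its slot. I'll continue to about 67°.

Call:
apply_moves(deltas=[0,0,0,0,0,-0.08,255,0,0,0,0,0,-0.19,255,0,0,0,0,0,-0.3,255,0,0,0,0,0,-0.41,255,0,0,0,0,0,-0.5,255,0,0,0,0,0,-0.57,255,0,0,0,0,0,-0.57,255,0,0,0,0,0,-0.57,255])

```text
t: 8.1
eef_pos: [0.5829, -0.0275, 0.1339]
eef_rot: [0.514, 3.095, 0.001]
wrist_force: [-2.3, 1.0, 11.7]
width: 0.0506
```

```bash
python3 top.py w11; python3 - <<'E'
from h import *
c=load("w11"); cv2.imwrite('pics/w11c.png',c['p'][180:480,150:500][:,:,::-1].repeat(2,0).repeat(2,1)[:600,:700])
E
```

```text
[ 0.58293597 -0.02745854  0.13388185] [-2.34381148  1.01077744 11.6652186 ] [0.23100133 0.51280082 0.09785409] -1.4166793758487723 0.05060048770725815
[0.1949988  0.19587772 0.1967713 ]
```

View pics/w11.png

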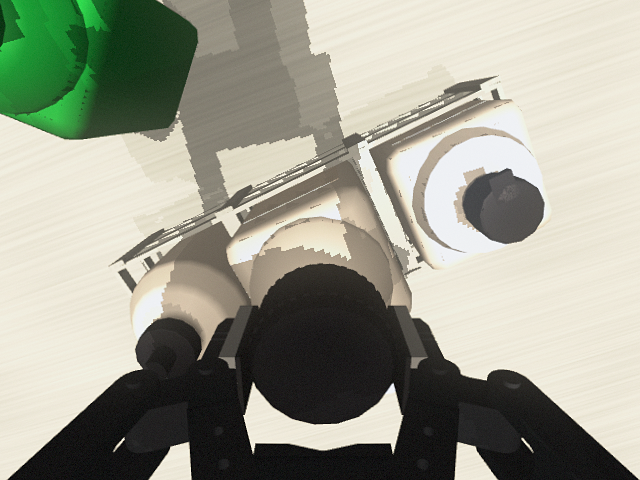

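It has turned 67° (q6 from -0.246 to -1.417), still 4 mm down. I'll lift gently and watch the force for any pull.

Call:
apply_moves(deltas=[0,0,-0.3,0,0,0,255,0,0,-0.6,0,0,0,255,0,0,-0.9,0,0,0,255,0,0,-1.2,0,0,0,255,0,0,-1.2,0,0,0,255])

```text
t: 8.65
eef_pos: [0.5808, -0.0277, 0.1423]
eef_rot: [-0.516, -3.098, 0.0]
wrist_force: [-1.0, -0.0, -0.5]
width: 0.0507
```

```bash
python3 top.py w12; python3 - <<'E'
from h import *
snap("scene","s12");c=load("s12"); cv2.imwrite('pics/s12c.png',cv2.resize(np.clip(c['p'][190:345,255:415]*1.6,0,255).astype(np.uint8),None,fx=3.8,fy=3.8)[:,:,::-1])
E
```

```text
[ 0.58083143 -0.02772892  0.14230101] [-0.99791411 -0.01411279 -0.50097731] [-0.00313386  0.02250549 -0.03491861] -1.4164150526413566 0.05074215453224488
[0.20341158 0.20427748 0.20515253]
```

View pics/s12c.png

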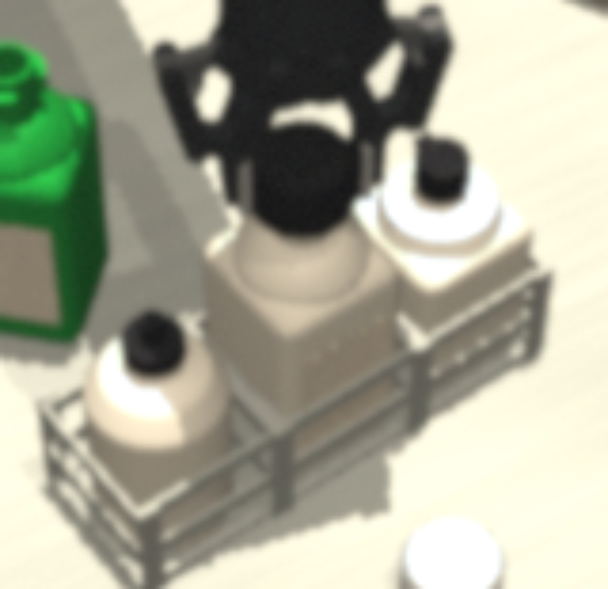

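Cap top is now 4 mm above its locked height, with no pull (the bottle would pull about 7 N). It's free, so I'll lift straight up about 5 cm.

Call:
apply_moves(deltas=[0,0,-0.6,0,0,0,255,0,0,-1.4,0,0,0,255,0,0,-2.2,0,0,0,255,0,0,-3.2,0,0,0,255,0,0,-4.2,0,0,0,255,0,0,-4.9,0,0,0,255,0,0,-5,0,0,0,255,0,0,-5,0,0,0,255])

```text
t: 9.55
eef_pos: [0.5813, -0.0277, 0.1933]
eef_rot: [0.516, 3.098, -0.0]
wrist_force: [0.0, -0.2, -0.7]
width: 0.051
```

Call:
apply_moves(deltas=[0,0,0,0,0,0,255,0,0,0,0,0,0,255,0,0,0,0,0,0,255,0,0,0,0,0,0,255,0,0,0,0,0,0,255])

```text
t: 10.05
eef_pos: [0.5811, -0.0277, 0.1927]
eef_rot: [-0.516, -3.099, 0.0]
wrist_force: [0.3, -1.0, -0.2]
width: 0.0507
```

```bash
python3 top.py w13; python3 - <<'E'
from h import *
snap("scene","s13");c=load("s13"); cv2.imwrite('pics/s13c.png',cv2.resize(np.clip(c['p'][150:345,255:415]*1.6,0,255).astype(np.uint8),None,fx=3,fy=3)[:,:,::-1])
c=load("w13"); vv,uu=np.nonzero((c['d']>0)); P=pts(c,uu,vv)
k=(np.hypot(P[:,0]-.5815,P[:,1]+.028)<.03)&(P[:,2]>.23)&(uu>250)&(uu<395)&(vv>290)
T=P[k]; cc,r=cv2.minEnclosingCircle(T[T[:,2]>np.median(T[:,2])-.003][:,:2].astype(np.float32)); print("cap top",cc,r,np.median(T[:,2]))
A=np.c_[T[:,:2],np.ones(len(T))]; kk=abs(T[:,2]-np.median(T[:,2]))<.003; print("tilt",np.linalg.lstsq(A[kk],T[kk,2],rcond=None)[0])
E
```

```text
[ 0.5811384  -0.02769791  0.19274293] [ 0.34645675 -1.00683864 -0.24854653] [ 0.0114766  -0.05121229 -0.00856632] -1.4164272165537832 0.05069579991844014
[0.25383685 0.25471627 0.25558804]
cap top (0.5811185240745544, -0.027896087616682053) 0.025590011849999428 0.25476310541978076
tilt [ 0.01146277 -0.00555966  0.24776167]
```

View pics/s13c.png

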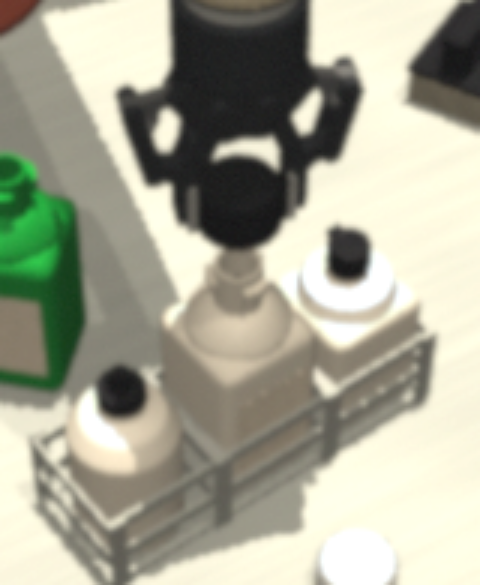

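View pics/w13.png

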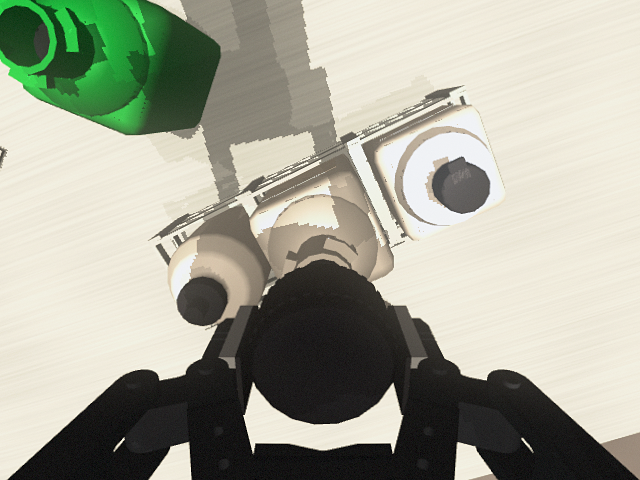

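The cap is off and held level over the exposed neck, seen at (238,265) in the crop. The skirt edge is at z≈0.223 and the rim at 0.185, a gap of about 38 mm. The bottle and its neighbours stand where they were.

```bash
python3 - <<'E'
from h import *
s=env.get_state(); print(s['t'],abs(s['qd']).max(),s['wrist_force'],s['width'])
print(env.job_done())
E
```

```text
10.15 0.0019180792163770964 [-0.14071598 -0.68803489 -0.57596027] 0.05081079091286195
the job is handed in; nothing more can be done
None
```

The cleaner bottle in the middle slot is open, and I handed the job in at 10.2 s with the cap still in the gripper. I pressed the cap down about 4 mm at 10–12 N, turned it 67° anticlockwise while pressed, and lifted it straight up. Lifting met no pull, so the catches were free.

**Final state:**
- **Cap:** it is held still (51 mm opening, 80 N grip) and centred at (0.581, -0.028). Its skirt is about 38 mm above the open mouth, and its top reads level to about 0.7°.
- **Bottle and neighbours:** in the last scene and wrist views, the bottle, sanitiser, soap, green look-alike and loose white cap all stand where they were. The scraper and scourer were well away from the path, but I did not check them again.

**Disagreements:**
- **Fingertip height:** both cameras put the fingertips about 34–43 mm higher than the reported tool position, depending on how far the jaws were open. I went by the cameras and lowered 26 mm further before gripping. The grip, force and cap height then all agreed with the cameras.
- **Cap width:** the gripper read 50.5–51 mm on the 52 mm cap.

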